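Seat a sign stem in its base and mark the depth with the collar

ROBOT

A 6-joint arm with a two-finger parallel gripper is mounted at the origin on a cart in front of the work surface, level with it; the furniture and walls round the work are solid. World frame = base frame: x ahead of the robot, y to its left, z up, the work surface at z = 0. Lengths are in mm, angles in rad, forces in N, time in s.
With the tool pointing down it reaches from about 350 to 775 mm from the base axis. Payload 7.3 kg.
Tool frame: the origin (TCP) lies at the very end of the fingers, on their centre line; the grasp point (between the pads) lies 19 mm behind it; x points along the fingers, z is the direction in which the jaws open and shut, and the axes are right-handed (so a half turn about x gives the same grasp; the last joint's range is limited). The gripper opens to 92 mm and grips with 3 to 60 N. Pads are 19 mm wide; open, the fingers measure 130 mm over their backs; the gripper's body (75 mm by 190 mm) begins 47 mm behind the grasp point.
Start: joints at [1.159, 0.342, 1.524, -0, 1.275, -0.146], TCP at [137.892, 506.587, 226.741] pointing down, gripper open.
Joint ranges: [-2.53, 2.53], [-0.77, 2.02], [0.04, 2.7], [-1, 4.14], [0.28, 2.66], [-3.11, 3.11]. Speed limits (rad/s): [2.57, 2.57, 3.14, 3.14, 3.14, 3.14].

INTERFACE

Orientations are given as [roll, pitch, yaw] about the fixed x, y, z axes, in that order (R = Rz(yaw) Ry(pitch) Rx(roll)).
In Python, from plant import * gives the robot as it stands.
- The arm moves only by the tool carry_out, never from a script. Its argument "rows" is a list of rows, each a list of 4 numbers: the shift along the world's x, y, z in mm, then the turn about the world's z in degrees. In form: [[x, y, z, twist], ...]. A call has 1 to 20 rows; each row is the pose to reach, as a shift and turn from the pose measured when the call began; what a row does not reach only later rows make up. A row lasts 1/12 s, in which the tool goes at most 41.7 mm and 7.16 degrees, less where a joint would pass 70% of its speed; a pose out of reach is approached as far as the arm can. A call with a gripper value outside its range is refused whole. "hand" is the finger opening in mm, from 0 to 91.8, set as the call begins (left out, the last holds). The fingers move at their own pace and stop on an object; the grip force is fixed at half the most. Time passes only in rows, so rows that repeat a pose let the fingers close. It gives the time, the measured TCP pose, the force and the opening at its end, in the units of the state.
- get_obs(): the state, without advancing time (a new reading comes with each control period).
- capture(name): name is "scene" or "top" or "wrist"; returns the picture (400x640x3 uint8, red, green, blue); there is no depth.
- camera_info(name): a dict with "camera_matrix" (3x3 intrinsics, pixels), "pose" (4x4, takes a point from camera to world coordinates); the wrist camera has in their place "mount" (4x4, takes a point from camera to tool coordinates, whose origin is the TCP and whose axes are the tool frame's). Camera axes: x right, y down, z forward; pixel columns grow to the right and rows downward; lengths in mm; the calibration is good to about 2 mm. A picture is of the moment at which its call begins: read the wrist's pose just before it. camera_info takes no time and is no camera call.
- close_job(): hands the job in, once; it reports no verdict.
The state is a dict: "time": time; "joint_positions": joint angles; "dq": joint speeds; "tau": joint torques, N m; "tool_pos": TCP position; "tcp_rot": TCP orientation; "contact_force": force on the tool from outside, world axes, zero at the start; "moment": the same for the moment, N m; "grip_width": finger opening in mm.
Only numpy, scipy, OpenCV 4.12 (cv2) and the standard library are available. Lean on these libraries where they do the work, as an engineer would, in place of code of your own. Each camera call takes 0.05 s, during which the arm holds its last target. There are 200 camera calls.

TASK

Set up the counter sign: take the short metal stem out of its wooden rest and push it down into the hole of the heavy round sign base, past the spring balls that grip it, until it bottoms out. Then slide the black collar on the stem down until it sits on the rim of the base, so that it marks how deep the stem goes, and leave the stem standing there fully home. Press gently, never with more than about 20 N, and leave the other things on the counter alone.

Things in the scene. Friction and masses are not known exactly. Their poses are not given: they have to be found in the camera images.
- stem: loose steel rod, 14 mm in diameter, 92 mm long, about 110 g with its collar, foot tapered to 8 mm over the last 5 mm. Origin: centre of the foot's end; z runs up along the rod. At the start it stands upright in the rest, foot end 6 mm above the counter. It carries a black collar (44 mm disc); 30 mm of bare rod above the collar is left to grip it by.
- collar (a joint): how far the collar has been slid down the stem (m): at 0 its underside is 50 mm above the stem's foot end, at its end, 0.034, 16 mm above. Starts between 0 and 0.003. It stays where it is left and slides with a steady drag of about 2.5 N.
- collar_foot (a point): centre of the collar's underside, on the stem's axis. The collar is a plain knurled disc, 44 mm in diameter and 12 mm high, round the stem; its lowest 4 mm are a springy rubber face (5 N per mm). Pressing with two fingers on its top either side of the stem, or gripping its side, moves it.
- sign_base: heavy sign base fixed to the counter: a dark disc 120 mm in diameter and 12 mm high with an upright aluminium boss in the middle, 54 to 58 mm in diameter, its top 60 mm above the counter. Origin: centre of the underside; z up. The vertical blind hole in the boss is 17 mm in diameter, with a lead-in 22 mm wide and 3 mm deep.
- socket_mouth (a point): centre of the hole at rim height, 60 mm above the counter. Three spring balls stick 3 to 4 mm into the hole 13 mm below the rim: they feel like a false bottom. The stem needs a push of about 8 to 14 N past them and 5 to 12 N to slide on; its weight alone does not do it.
- seat_pad (a joint): travel of the rubber pad on the hole's unseen, height-adjustable floor (m): 0 free, 0.003 when the stem has bottomed out and pressed it onto its firm rubber stop. Very weak spring (under 0.6 N). The stem bottoms out with its foot end 26 to 41 mm below the rim (unknown, differs every time).
- rest: wooden rest fixed to the counter, 70 x 70 mm, 26 mm high, with a 16 mm hole in the middle, 20 mm deep, in which the stem stands at the start. Origin: centre of the underside.
- mouse: loose black computer mouse, 110x62x37 mm, bystander between rest and base. Origin: centre of the underside, x along its length.
- calculator: loose grey calculator, 168x108x22 mm, bystander. Origin: centre of the underside.
- stamp: loose rubber stamp with a handle, 24x44x70 mm, standing, bystander. Origin: centre of the underside.
- ink_pad: loose ink pad box, 64x92x16 mm, bystander. Origin: centre of the underside.
- tape_measure: loose round tape measure, 58x69x22 mm, bystander. Origin: centre of the underside.
Mind the look-alikes: they are no part of the job. Leave any blue look-alike of the stem alone.

How it is judged:
By the outcome, as a careful person would: the job done as asked, in the order asked, and still so for the second after the job is handed in, with the robot touching nothing.
It also fails if it takes over 53 s, if anything falls off the work surface, if the arm or the gripper's body presses on something with over 40 N, if the wrist force passes 120 N, or if a joint passes its speed limit or range.

## Working session

There is one attempt and no reset: what is moved stays moved. The work goes in short steps, Python scripts to look and compute and a tool call to move; the robot and the scene stay as the last step left them, time stands still between calls to the robot, and variables do not carry over. Pictures are saved under pics/ and viewed, about 8 in all and at most 12, crops included, and the job is handed in when it is done.

Besides the shell and the picture viewer there is one more tool, called by a JSON object that holds its "method" and its "body". carry_out: Moves the arm, as the interface text tells. Its arguments: {"type":"object","properties":{"rows":{"type":"array"},"hand":{"type":"number"}},"required":["rows"]}

```bash
ls; mkdir -p pics; python3 - <<'E'
from plant import *
import cv2,numpy as np
np.set_printoptions(precision=4,suppress=True)
o=get_obs();print(o)
for n in("scene","top"):
    i=capture(n);cv2.imwrite(f"pics/{n}0.png",i[:,:,::-1]);print(n,camera_info(n))
print(camera_info("wrist"))
E
```

```text
pics
{'time': 0.0, 'joint_positions': array([ 1.159 ,  0.3427,  1.525 ,  0.    ,  1.2754, -0.146 ]), 'dq': array([ 0.0009, -0.0011, -0.0006, -0.0005, -0.0013,  0.0005]), 'tau': array([ -0.0025, -43.126 , -24.4205,   0.0715,   0.0564,  -0.0001]), 'tool_pos': array([137.7271, 506.1817, 226.0359]), 'tcp_rot': array([ 2.9885,  1.5692, -1.9897]), 'contact_force': array([0.0895, 0.6452, 0.3928]), 'moment': array([ 0.0262, -0.0262, -0.0113]), 'grip_width': 91.91476431102464}
scene {'camera_matrix': array([[422.0882,   0.    , 329.2002],
       [  0.    , 422.0882, 200.0153],
       [  0.    ,   0.    ,   1.    ]]), 'pose': array([[ -0.9023,   0.278 ,  -0.3296, 922.2123],
       [  0.4311,   0.5866,  -0.6856, 917.1109],
       [  0.0027,  -0.7607,  -0.6491, 916.0227],
       [  0.    ,   0.    ,   0.    ,   1.    ]])}
top {'camera_matrix': array([[372.7197,   0.    , 315.7623],
       [  0.    , 372.7197, 198.8582],
       [  0.    ,   0.    ,   1.    ]]), 'pose': array([[   0.0099,   -0.9884,    0.1516,  310.0983],
       [  -0.9996,   -0.0138,   -0.0242,   18.5862],
       [   0.0261,   -0.1513,   -0.9881, 1311.374 ],
       [   0.    ,    0.    ,    0.    ,    1.    ]])}
{'camera_matrix': array([[290.9193,   0.    , 319.102 ],
       [  0.    , 290.9193, 200.6639],
       [  0.    ,   0.    ,   1.    ]]), 'mount': array([[   0.0012,   -0.2705,    0.9627, -157.382 ],
       [  -0.0005,   -0.9627,   -0.2705,   73.4527],
       [   1.    ,   -0.0002,   -0.0013,    0.155 ],
       [   0.    ,    0.    ,    0.    ,    1.    ]])}
```

```bash
python3 -c "
import cv2,numpy as np
a=cv2.imread('pics/scene0.png');b=cv2.imread('pics/top0.png')
cv2.imwrite('pics/both0.png',cv2.resize(np.vstack([a,b]),None,fx=.75,fy=.75))"
```

```text
(no output)
```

View pics/both0.png

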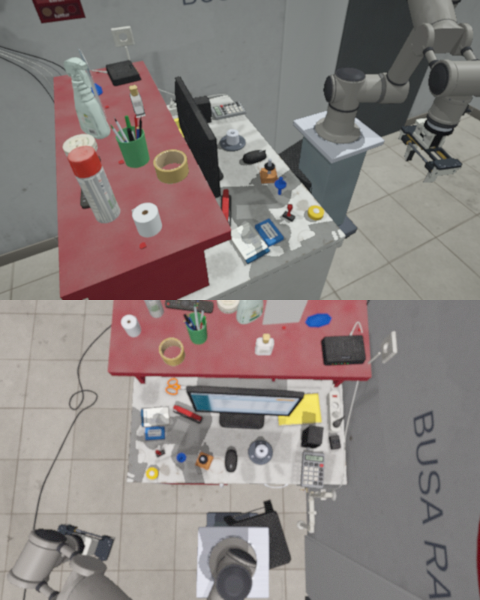

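The scene view (top half) shows the base at about (233,138), the mouse at (255,156), the wooden rest with the stem at (268,172), and the blue look-alike at (280,187), all in shrunk pixels. In the top view the rest is at about (204,460) and the base at (260,450). Next I'll zoom in on both.

```bash
python3 -c "
import cv2,numpy as np
a=cv2.imread('pics/scene0.png')[150:300,270:420];b=cv2.imread('pics/top0.png')[160:260,200:400]
a=cv2.resize(a,(450,450),interpolation=2);b=cv2.resize(b,(800,400),interpolation=2)
cv2.imwrite('pics/z0.png',np.hstack([cv2.resize(a,(300,300)),cv2.resize(b,(500,250))[0:250] if 0 else cv2.copyMakeBorder(cv2.resize(b,(500,250)),0,50,0,0,0)]))"
```

```text
(no output)
```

View pics/z0.png

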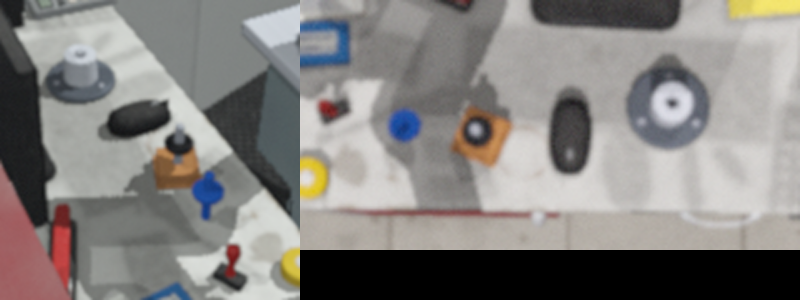

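The crop shows the stem with its collar in the rest: collar at scene px (360,222) and top px (271,211). The boss rim is at scene px (310,176) and top px (349,201), with the mouse between them.

```bash
cat > h.py <<'E'
from plant import *
import cv2,numpy as np
from scipy.spatial.transform import Rotation as Ro
np.set_printoptions(precision=2,suppress=True)
def tool():
    o=get_obs();T=np.eye(4);T[:3,:3]=Ro.from_euler('xyz',o['tcp_rot']).as_matrix();T[:3,3]=o['tool_pos'];return T
def ray(name,px,P=None):
    c=camera_info(name);P=c['pose'] if name!='wrist' else P
    d=P[:3,:3]@np.linalg.solve(c['camera_matrix'],[px[0],px[1],1.]);return P[:3,3],d/np.linalg.norm(d)
def plane(r,z): return r[0]+r[1]*(z-r[0][2])/r[1][2]
def tri(rs):
    A=sum(np.eye(3)-np.outer(d,d) for o,d in rs);b=sum((np.eye(3)-np.outer(d,d))@o for o,d in rs)
    x=np.linalg.solve(A,b);return x,[np.linalg.norm(np.cross(x-o,d)) for o,d in rs]
def wrist(name):
    P=tool()@camera_info('wrist')['mount'];i=capture('wrist');cv2.imwrite(f'pics/{name}.png',i[:,:,::-1]);np.save(f'pics/{name}.npy',P);return i,P
E
python3 - <<'E'
from h import *
print('collar',tri([ray('scene',(360,221.5)),ray('top',(271.2,211.2))]),plane(ray('top',(271.2,211.2)),68))
print('rim',tri([ray('scene',(310,176.5)),ray('top',(348.8,201.2))]),plane(ray('top',(348.8,201.2)),60))
T=tool();print(T[:3,:3])
E
```

```text
collar (array([453.42, 140.07,  63.39]), [np.float64(4.932195943027688), np.float64(4.932195943027699)]) [456.99 136.91  68.  ]
rim (array([ 494.51, -123.97,   60.52]), [np.float64(1.1716618920417885), np.float64(1.171661892041797)]) [ 495.61 -124.64   60.  ]
[[-0.   -0.96  0.26]
 [-0.    0.26  0.96]
 [-1.    0.   -0.  ]]
```

{"method": "carry_out", "body": {"rows": [[30,-35,-3,0],[60,-70,-6,0],[87,-100,-9,0],[114,-131,-12,0],[141,-162,-15,0],[168,-193,-18,0],[195,-224,-21,0],[222,-255,-24,0],[249,-286,-27,0],[276,-317,-30,0],[300,-345,-33,0],[315,-362,-35,0],[319,-369,-36,0],[319,-369,-36,0],[319,-369,-36,0]]}}

```text
time: 1.35
tool_pos: [455.9, 137.6, 189.8]
tcp_rot: [2.272, 1.569, -2.707]
contact_force: [-0.2, 0.2, -0.0]
grip_width: 91.9
```

```bash
python3 - <<'E'
from h import *
wrist('w1'); print(get_obs()['time'],get_obs()['tool_pos'],get_obs()['contact_force'])
E
```

```text
1.4 [455.74 138.12 190.01] [-0.89  1.45  0.16]
```

View pics/w1.png

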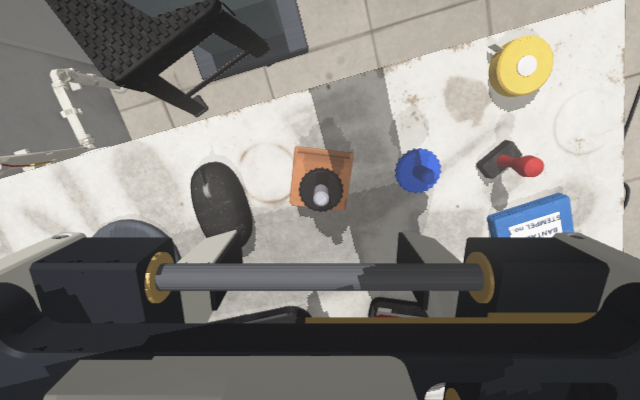

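The wrist view shows the orange rest at (322,178), the black collar at (321,189) with the stem through it, the blue look-alike at (417,171) and the mouse at (220,203). I'll zoom in on the stem and mask it.

```bash
python3 - <<'E'
from h import *
i=cv2.imread('pics/w1.png');P=np.load('pics/w1.npy')
c=i[140:220,280:365];cv2.imwrite('pics/w1c.png',cv2.resize(c,None,fx=6,fy=6,interpolation=cv2.INTER_NEAREST))
g=cv2.cvtColor(i,6)
for r in range(166,214,3): print(r,g[r,296:348:2])
E
```

```text
166 [171 171 171 171 150 150 149 148 148 149 147 147 149 149 148 149 148 148
  94  92  91  90  89  89 106 106]
169 [166 166 167 167 160 148 147 133 140  94  65  65  61  61  68  67  81 146
 127  93  93  93  93 109 112 113]
172 [168 167 168 167 167 149  95  64  66  77  75  66  63  62  62  62  60  56
  59  77  92  92  93 111 112 111]
175 [169 169 169 168 123  66  68  72  68  68  65  61  60  60  59  59  59  63
  60  57  55  85 109 110 110 110]
178 [166 167 167  71  65  67  69  68  67  67  61  61  61  60  58  58  57  61
  63  61  58  53  93 110 109 109]
181 [167 167 149  65  68  70  68  69  68  67  63  60  59  59  58  57  60  63
  62  61  60  51  54 108 109 108]
184 [164 156  67  66  68  68  68  67  66  64  60  76 114  85  57  57  60  62
  61  62  59  57  49  67 107 108]
187 [164 148  74  68  70  69  68  68  68  72 141 147 145 141 133 103  59  62
  62  61  60  60  50  75 107 108]
190 [159 121  63  68  69  69  67  67  67 103 143 146 145 140 132 118  71  62
  60  61  61  60  56  50 108 107]
193 [164 152  60  68  67  67  67  67  67 118 178 195 198 194 183 149  78  62
  61  61  61  60  55  80 107 107]
196 [161 160 108  63  67  67  66  64  65 161 193 205 203 202 200 180 142  61
  61  60  59  61  52  71 104 107]
199 [158 157 134  61  66  67  66  66  65 168 201 202 201 209 208 187 132  57
  61  60  60  55  80 106 105  92]
202 [165 164 164 156  67  64  66  65  66 112 166 208 208 203 198 150  74  54
  61  61  57  62  95 105  99  95]
205 [172 142 153 161 131  70  61  66  65  65  72 115 142 142  93  61  54  54
  56  51  69 106 105 105  95  99]
208 [180 106 106 106 105 105  91  61  56  62  63  63  56  56  55  54  51  49
  84 107 108 109 108 108  89 107]
211 [175 143 104 106 108 104 105 103 103  90 103  93  57  83  86  82 108 106
 101 102 101 104 103 106 106 103]
```

View pics/w1c.png

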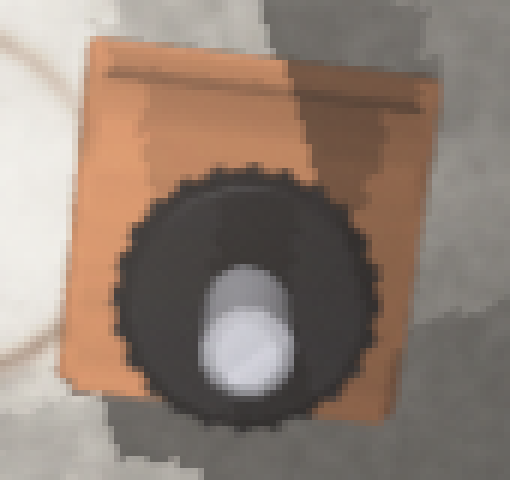

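The zoom shows the stem's bright top face centred at wrist px (321,198.5) and the collar disc at (321.5,189.5).

```bash
python3 - <<'E'
from h import *
P=np.load('pics/w1.npy')
r=ray('wrist',(321,198.5),P);print(plane(r,98),plane(ray('wrist',(321.5,188.5),P),68))
print(tri([r,ray('scene',(359.5,213.5))]))
print('collar',tri([ray('wrist',(321.5,188.5),P),ray('scene',(360,221.5)),ray('top',(271.2,211.2))]))
T=tool();print(T)
for n in (0,1):pass
E
```

```text
[450.9  140.39  98.  ] [449.06 141.51  68.  ]
(array([451.71, 140.34,  93.98]), [np.float64(0.32181392526357955), np.float64(0.3218139252635089)])
collar (array([452.34, 140.26,  62.35]), [np.float64(2.1440583094476984), np.float64(3.9101010900621826), np.float64(6.0049485923999075)])
[[ -0.    -0.97   0.26 455.74]
 [ -0.     0.26   0.97 138.12]
 [ -1.     0.    -0.   190.01]
 [  0.     0.     0.     1.  ]]
```

{"method": "carry_out", "body": {"rows": [[-5,2,-10,0],[-5,2,-30,0],[-5,2,-60,0],[-5,2,-80,0],[-5,2,-95,0],[-5,2,-105,0],[-5,2,-112,0],[-5,2,-116,0],[-5,2,-118,0],[-5,2,-118,0],[-5,2,-118,0]], "hand": 60}}

```text
time: 2.32
tool_pos: [451.0, 140.4, 72.6]
tcp_rot: [2.821, 1.57, -2.156]
contact_force: [0.5, 0.0, -0.5]
grip_width: 60.3
```

```bash
python3 - <<'E'
from h import *
i,P=wrist('w2'); print(get_obs()['tool_pos'],get_obs()['contact_force'],get_obs()['grip_width'])
# predicted pixel of stem top and tool axis at that height
c=camera_info('wrist');K=c['camera_matrix'];M=np.linalg.inv(P)
for p in ([450.8,140.5,98],[*get_obs()['tool_pos'][:2],98]):
    q=K@(M@np.append(p,1))[:3];print(q[:2]/q[2])
E
```

```text
[451.09 140.33  72.63] [-0.29  0.03  0.33] 59.911758364573544
[319.16 269.6 ]
[318.99 270.18]
```

View pics/w2.png

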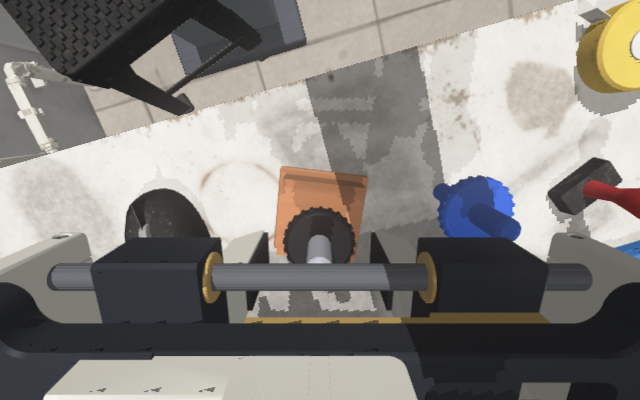

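The stem (320,250) is centred between the fingers, so I'll close and lift.

{"method": "carry_out", "body": {"rows": [[0,0,0,0],[0,0,0,0],[0,0,0,0],[0,0,0,0],[0,0,0,0],[0,0,0,0],[0,0,0,0],[0,0,0,0]], "hand": 0}}

```text
time: 3.03
tool_pos: [451.1, 140.3, 72.6]
tcp_rot: [2.873, 1.57, -2.104]
contact_force: [-0.7, -0.3, 0.4]
grip_width: 12.8
```

{"method": "carry_out", "body": {"rows": [[0,0,3,0],[0,0,8,0],[0,0,16,0],[0,0,26,0],[0,0,40,0],[0,0,55,0],[0,0,70,0],[0,0,78,0],[0,0,80,0],[0,0,80,0]]}}

```text
time: 3.87
tool_pos: [451.3, 140.4, 153.2]
tcp_rot: [-1.796, 1.57, -0.49]
contact_force: [0.0, 0.4, -2.8]
grip_width: 13.1
```

{"method": "carry_out", "body": {"rows": [[4,-15,0,0],[12,-45,0,0],[20,-77,0,0],[28,-108,0,0],[37,-140,0,0],[45,-170,0,0],[51,-195,0,0],[55,-210,0,0],[57,-216,0,0],[57,-216,0,0],[57,-216,0,0],[57,-216,0,0]]}}

```text
time: 4.87
tool_pos: [507.8, -74.4, 152.8]
tcp_rot: [1.066, 1.571, 2.372]
contact_force: [-0.1, -0.0, -1.8]
grip_width: 13.1
```

```bash
python3 - <<'E'
from h import *
i,P=wrist('w3'); print(get_obs()['tool_pos'],get_obs()['contact_force'],get_obs()['grip_width'])
a=cv2.imread('pics/w3.png');K=camera_info('wrist')['camera_matrix'];M=np.linalg.inv(P)
q=K@(M@np.array([495,-124,60,1.]))[:3];q=q[:2]/q[2];print(q);u,v=q.astype(int)
x0,y0=max(0,u-50),max(0,v-50);print(x0,y0)
z=cv2.resize(a[y0:y0+100,x0:x0+100],(400,400),interpolation=0)
cv2.imwrite('pics/w3c.png',np.hstack([cv2.copyMakeBorder(cv2.resize(a,(400,250)),0,150,0,0,0),z]))
E
```

```text
[507.89 -74.4  152.98] [-0.14 -0.45 -1.76] 13.245239185778619
[262.22 204.75]
212 154
```

View pics/w3c.png

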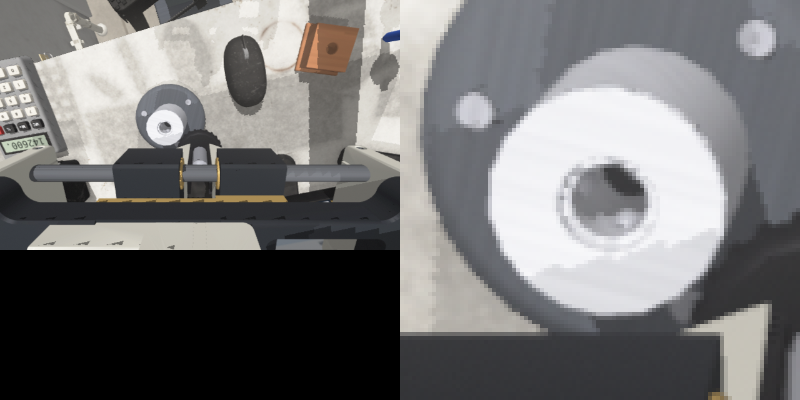

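The hole is free, and its rim circle is centred at wrist px (263.5,204.5).

```bash
python3 - <<'E'
from h import *
P=np.load('pics/w3.npy');r=ray('wrist',(263.5,204.5),P)
print(plane(r,60),tri([r,ray('scene',(310,176.5)),ray('top',(348.8,201.2))]),tri([r,ray('scene',(310,176.5))]))
d=abs(plane(ray('wrist',(234,204),P),60)-plane(ray('wrist',(293.2,204),P),60));print(np.linalg.norm(d))
# stem top in pic -> grasp offset is from tool
print(get_obs()['tool_pos'])
E
```

```text
[ 495.08 -122.82   60.  ] (array([ 494.7 , -123.32,   60.86]), [np.float64(0.7462264609675496), np.float64(1.0804359177013387), np.float64(1.4218556594984522)]) (array([ 494.39, -122.13,   61.63]), [np.float64(0.3691194628948062), np.float64(0.36911946289480785)])
53.0754267583652
[507.89 -74.4  152.98]
```

{"method": "carry_out", "body": {"rows": [[-4,-16,0,0],[-9,-34,0,0],[-12,-45,0,0],[-12.8,-48.4,0,0],[-12.8,-48.4,0,0],[-12.8,-48.4,-5,0],[-12.8,-48.4,-15,0],[-12.8,-48.4,-21,0],[-12.8,-48.4,-24,0],[-12.8,-48.4,-27,0],[-12.8,-48.4,-30,0],[-12.8,-48.4,-33,0],[-12.8,-48.4,-35,0],[-12.8,-48.4,-35,0]]}}

```text
time: 6.08
tool_pos: [494.9, -122.7, 117.6]
tcp_rot: [1.317, 1.57, 2.624]
contact_force: [-0.4, 0.3, -1.6]
grip_width: 13.3
```

```bash
python3 - <<'E'
from h import *
o=get_obs();print(o['tool_pos'],o['contact_force'],o['moment'],o['grip_width'])
wrist('w4')
for n in('scene',):
    i=capture(n);cv2.imwrite('pics/s4.png',cv2.resize(i[140:220,270:370,::-1],None,fx=4,fy=4,interpolation=2))
a=cv2.resize(cv2.imread('pics/w4.png')[130:290,220:420],None,fx=2,fy=2,interpolation=2)
cv2.imwrite('pics/c4.png',np.hstack([cv2.imread('pics/s4.png'),a]))
E
```

```text
[ 494.89 -122.69  117.57] [-0.4   0.35 -1.58] [ 0.02  0.04 -0.01] 13.309259575622937
```

View pics/c4.png

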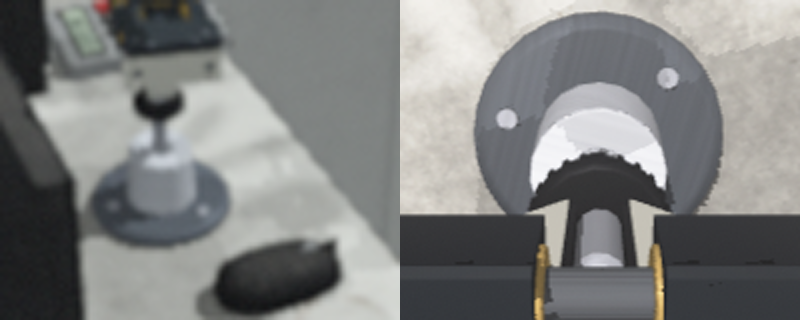

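The stem has entered the hole centrally with no side force. Now I'll press in small steps.

{"method": "carry_out", "body": {"rows": [[0,0,-1,0],[0,0,-2,0],[0,0,-3,0],[0,0,-4,0]]}}

```text
time: 6.52
tool_pos: [495.2, -122.8, 114.0]
tcp_rot: [-1.621, 1.57, -0.314]
contact_force: [0.1, -0.6, -1.4]
grip_width: 13.3
```

{"method": "carry_out", "body": {"rows": [[0,0,-0.5,0],[0,0,-1,0],[0,0,-1.5,0]]}}

```text
time: 6.77
tool_pos: [495.3, -122.9, 112.6]
tcp_rot: [-1.701, 1.57, -0.394]
contact_force: [0.7, 0.1, -0.2]
grip_width: 12.9
```

{"method": "carry_out", "body": {"rows": [[0,0,-0.5,0],[0,0,-1,0],[0,0,-1.5,0]]}}

```text
time: 7.02
tool_pos: [495.7, -123.1, 111.8]
tcp_rot: [-1.73, 1.569, -0.423]
contact_force: [-0.9, 0.4, 7.9]
grip_width: 13.1
```

{"method": "carry_out", "body": {"rows": [[0,0,-0.7,0],[0,0,-1.2,0],[0,0,-1.6,0]]}}

```text
time: 7.27
tool_pos: [496.2, -123.3, 111.4]
tcp_rot: [-1.711, 1.567, -0.404]
contact_force: [-1.7, 1.2, 10.9]
grip_width: 13.0
```

{"method": "carry_out", "body": {"rows": [[0,0,-0.7,0],[0,0,-1.2,0],[0,0,-1.6,0]]}}

```text
time: 7.52
tool_pos: [496.5, -123.4, 110.7]
tcp_rot: [-1.712, 1.566, -0.405]
contact_force: [-2.6, 0.2, 10.4]
grip_width: 13.1
```

{"method": "carry_out", "body": {"rows": [[-0.5,0.2,-0.8,0],[-1,0.4,-1.4,0],[-1.3,0.5,-2,0],[-1.3,0.5,-2.4,0]]}}

```text
time: 7.85
tool_pos: [495.9, -123.2, 109.3]
tcp_rot: [-1.721, 1.563, -0.414]
contact_force: [-1.2, -1.2, 7.4]
grip_width: 13.3
```

{"method": "carry_out", "body": {"rows": [[-0.5,0,-0.8,0],[-0.5,0,-1.4,0],[-0.5,0,-2,0],[-0.5,0,-2.4,0]]}}

```text
time: 8.18
tool_pos: [496.0, -123.4, 107.7]
tcp_rot: [-1.701, 1.561, -0.394]
contact_force: [-0.4, 0.3, 7.6]
grip_width: 13.1
```

{"method": "carry_out", "body": {"rows": [[-0.6,0.3,-1,0],[-0.8,0.4,-2,0],[-0.8,0.4,-3,0],[-0.8,0.4,-4,0],[-0.8,0.4,-5,0],[-0.8,0.4,-6,0]]}}

```text
time: 8.68
tool_pos: [495.9, -123.2, 102.5]
tcp_rot: [-1.687, 1.559, -0.38]
contact_force: [-0.2, 0.4, 6.5]
grip_width: 13.0
```

{"method": "carry_out", "body": {"rows": [[0,0,-0.8,0],[0,0,-1.4,0],[0,0,-1.8,0],[0,0,-1.8,0]]}}

```text
time: 9.02
tool_pos: [496.2, -123.3, 101.0]
tcp_rot: [-1.684, 1.558, -0.377]
contact_force: [0.4, 0.3, 4.1]
grip_width: 12.7
```

{"method": "carry_out", "body": {"rows": [[0,0,-0.8,0],[0,0,-1.4,0],[0,0,-1.8,0]]}}

```text
time: 9.27
tool_pos: [496.4, -123.3, 99.6]
tcp_rot: [-1.686, 1.558, -0.379]
contact_force: [-0.8, 1.2, 4.9]
grip_width: 12.9
```

{"method": "carry_out", "body": {"rows": [[0,0,-0.8,0],[0,0,-1.4,0],[0,0,-1.8,0]]}}

```text
time: 9.52
tool_pos: [496.5, -123.4, 98.1]
tcp_rot: [-1.692, 1.557, -0.385]
contact_force: [-1.8, 0.8, 5.7]
grip_width: 13.1
```

{"method": "carry_out", "body": {"rows": [[0,0,-0.8,0],[0,0,-1.4,0],[0,0,-1.8,0]]}}

```text
time: 9.77
tool_pos: [496.7, -123.5, 96.6]
tcp_rot: [-1.699, 1.556, -0.392]
contact_force: [-1.1, 0.1, 4.5]
grip_width: 13.1
```

{"method": "carry_out", "body": {"rows": [[0,0,-0.8,0],[0,0,-1.4,0],[0,0,-1.8,0]]}}

```text
time: 10.02
tool_pos: [496.8, -123.6, 95.1]
tcp_rot: [-1.702, 1.556, -0.395]
contact_force: [-0.9, 0.9, 5.7]
grip_width: 12.9
```

{"method": "carry_out", "body": {"rows": [[-0.6,0.2,-0.8,0],[-0.6,0.2,-1.4,0],[-0.6,0.2,-1.8,0]]}}

```text
time: 10.27
tool_pos: [496.4, -123.6, 93.6]
tcp_rot: [-1.708, 1.555, -0.4]
contact_force: [-1.1, -0.0, 4.2]
grip_width: 13.1
```

{"method": "carry_out", "body": {"rows": [[-0.4,0.2,-0.8,0],[-0.4,0.2,-1.4,0],[-0.4,0.2,-1.8,0]]}}

```text
time: 10.52
tool_pos: [496.3, -123.5, 92.2]
tcp_rot: [-1.711, 1.554, -0.403]
contact_force: [-1.2, -0.3, 7.6]
grip_width: 13.1
```

{"method": "carry_out", "body": {"rows": [[-0.3,0,-0.8,0],[-0.3,0,-1.4,0],[-0.3,0,-1.8,0]]}}

```text
time: 10.77
tool_pos: [496.3, -123.6, 90.8]
tcp_rot: [-1.706, 1.553, -0.398]
contact_force: [-0.9, 0.5, 5.8]
grip_width: 12.9
```

{"method": "carry_out", "body": {"rows": [[-0.3,0,-0.8,0],[-0.3,0,-1.4,0],[-0.3,0,-1.8,0]]}}

```text
time: 11.02
tool_pos: [496.4, -123.7, 89.3]
tcp_rot: [-1.702, 1.552, -0.394]
contact_force: [-1.2, 1.3, 6.3]
grip_width: 13.2
```

{"method": "carry_out", "body": {"rows": [[-0.3,0,-0.8,0],[-0.3,0,-1.4,0],[-0.3,0,-1.8,0]]}}

```text
time: 11.27
tool_pos: [496.7, -123.8, 88.6]
tcp_rot: [-1.695, 1.55, -0.388]
contact_force: [-2.3, 1.7, 13.0]
grip_width: 13.1
```

{"method": "carry_out", "body": {"rows": [[-0.3,0,-0.8,0],[-0.3,0,-1.4,0],[-0.3,0,-1.8,0]]}}

```text
time: 11.52
tool_pos: [497.0, -124.0, 88.2]
tcp_rot: [-1.69, 1.548, -0.383]
contact_force: [-3.3, 1.4, 17.8]
grip_width: 13.4
```

```bash
python3 - <<'E'
from h import *
o=get_obs();print(o['tool_pos'],o['contact_force'],o['moment'])
wrist('w5')
i=capture('scene');s=cv2.resize(i[140:220,270:370,::-1],None,fx=4,fy=4,interpolation=2)
a=cv2.resize(cv2.imread('pics/w5.png')[130:290,220:420],None,fx=2,fy=2,interpolation=2)
cv2.imwrite('pics/c5.png',np.hstack([s,a]))
E
```

```text
[ 497.02 -123.95   88.2 ] [-3.33  1.44 17.77] [ 0.37  0.7  -0.02]
```

View pics/c5.png

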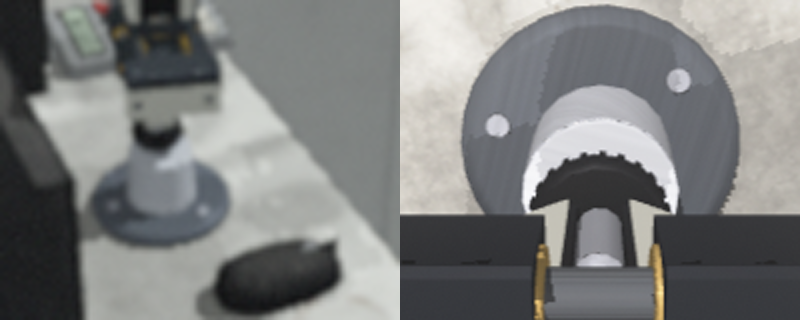

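Force rose sharply to about 18 N over 1 mm at TCP z = 88, which puts the foot about 38 mm below the rim. The stem hasn't slipped in the grip (same pixels), so it has bottomed out. Next I release and press the collar with the two fingertips.

{"method": "carry_out", "body": {"rows": [[0,0,0,0],[0,0,0,0],[0,0,0,0],[0,0,0,0],[0,0,0,0]], "hand": 26}}

```text
time: 12.03
tool_pos: [496.8, -123.8, 87.8]
tcp_rot: [-1.688, 1.549, -0.381]
contact_force: [-0.3, 0.8, -0.0]
grip_width: 25.8
```

{"method": "carry_out", "body": {"rows": [[-0.5,0.3,-1,0],[-1,0.6,-2,0],[-1,0.6,-3,0],[-1,0.6,-3,0]]}}

```text
time: 12.37
tool_pos: [495.6, -123.2, 84.5]
tcp_rot: [-1.689, 1.55, -0.381]
contact_force: [0.1, 0.7, -0.4]
grip_width: 25.9
```

{"method": "carry_out", "body": {"rows": [[0,0,-1,0],[0,0,-2,0],[0,0,-3,0]]}}

```text
time: 12.62
tool_pos: [495.7, -123.2, 81.6]
tcp_rot: [-1.686, 1.549, -0.378]
contact_force: [-0.4, -0.6, 1.8]
grip_width: 25.8
```

{"method": "carry_out", "body": {"rows": [[0,0,-1,0],[0,0,-2,0],[0,0,-3,0],[0,0,-4,0],[0,0,-5,0]]}}

```text
time: 13.03
tool_pos: [495.7, -123.2, 76.5]
tcp_rot: [-1.687, 1.549, -0.379]
contact_force: [-0.3, -0.1, 1.9]
grip_width: 26.0
```

{"method": "carry_out", "body": {"rows": [[0,0,-1,0],[0,0,-2,0],[0,0,-3,0]]}}

```text
time: 13.28
tool_pos: [495.8, -123.2, 73.4]
tcp_rot: [-1.685, 1.549, -0.378]
contact_force: [0.2, -0.3, 2.7]
grip_width: 26.2
```

{"method": "carry_out", "body": {"rows": [[0,0,-0.5,0],[0,0,-1,0]]}}

```text
time: 13.45
tool_pos: [495.7, -123.2, 72.3]
tcp_rot: [-1.686, 1.549, -0.379]
contact_force: [-0.1, 0.4, 3.3]
grip_width: 26.5
```

{"method": "carry_out", "body": {"rows": [[0,0,-0.5,0],[0,0,-1,0],[0,0,-1,0]]}}

```text
time: 13.7
tool_pos: [495.8, -123.2, 71.6]
tcp_rot: [-1.687, 1.549, -0.38]
contact_force: [-1.1, 0.3, 4.7]
grip_width: 25.8
```

{"method": "carry_out", "body": {"rows": [[0,0,-0.5,0],[0,0,-1,0],[0,0,-1,0]]}}

```text
time: 13.95
tool_pos: [495.9, -123.2, 71.0]
tcp_rot: [-1.688, 1.549, -0.38]
contact_force: [-1.1, 0.8, 7.2]
grip_width: 25.3
```

The collar is on the rim: force climbs from about 2.5 N to 7 N below TCP z = 72. I'll back off and check.

{"method": "carry_out", "body": {"rows": [[0,0,0.5,0],[0,0,2,0],[0,0,6,0],[0,0,14,0],[0,0,25,0],[0,0,40,0],[0,0,60,0],[0,0,80,0],[0,0,95,0],[0,0,100,0],[0,0,100,0]]}}

```text
time: 14.87
tool_pos: [496.6, -123.5, 172.6]
tcp_rot: [-1.69, 1.545, -0.382]
contact_force: [0.5, -0.2, 0.4]
grip_width: 25.8
```

```bash
python3 - <<'E'
from h import *
i,P=wrist('w6');o=get_obs();print(o['tool_pos'],o['contact_force'],o['time'])
K=camera_info('wrist')['camera_matrix'];M=np.linalg.inv(P)
for p in ([495.1,-122.8,113.6],[495.1,-122.8,72],[495.1,-122.8,60]):
    q=K@(M@np.append(p,1))[:3];print(p[2],q[:2]/q[2])
i=capture('scene');s=cv2.resize(i[140:220,270:370,::-1],None,fx=4,fy=4,interpolation=2)
a=cv2.resize(cv2.imread('pics/w6.png')[150:250,270:370],None,fx=4,fy=4,interpolation=2)
cv2.imwrite('pics/c6.png',np.hstack([cv2.copyMakeBorder(s,0,80,0,0,0),a]))
E
```

```text
[ 495.93 -123.25  171.27] [ 0.92 -0.19 -0.06] 14.9167
113.6 [319.9  212.47]
72 [319.97 197.35]
60 [319.99 193.8 ]
```

View pics/c6.png

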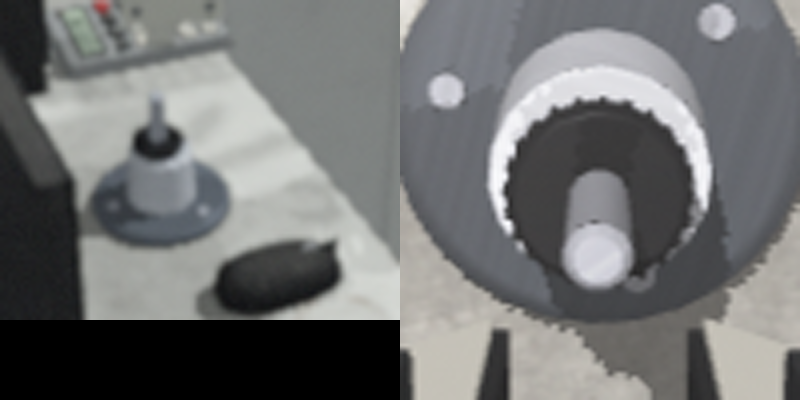

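The collar rests on the boss rim, with the stem top at wrist px (319.5,213) against (320,212.5) predicted for full depth. As a last check I'll push gently on the stem top with closed fingers to confirm it is home.

{"method": "carry_out", "body": {"rows": [[-0.5,0.3,0,0],[-0.5,0.3,0,0],[-0.5,0.3,0,0],[-0.5,0.3,-10,0],[-0.5,0.3,-25,0],[-0.5,0.3,-40,0],[-0.5,0.3,-48,0],[-0.5,0.3,-52,0],[-0.5,0.3,-54,0],[-0.5,0.3,-54,0],[-0.5,0.3,-54,0]], "hand": 0}}

```text
time: 15.88
tool_pos: [495.4, -122.9, 117.0]
tcp_rot: [-1.687, 1.548, -0.38]
contact_force: [-0.8, -1.0, -0.3]
grip_width: 0.5
```

{"method": "carry_out", "body": {"rows": [[0,0,-0.7,0],[0,0,-1.4,0],[0,0,-2,0]]}}

```text
time: 16.13
tool_pos: [495.6, -123.0, 115.4]
tcp_rot: [-1.688, 1.547, -0.381]
contact_force: [0.0, 0.6, -0.5]
grip_width: 0.4
```

{"method": "carry_out", "body": {"rows": [[0,0,-0.5,0],[0,0,-1,0],[0,0,-1.3,0]]}}

```text
time: 16.38
tool_pos: [495.9, -123.1, 114.4]
tcp_rot: [-1.688, 1.547, -0.38]
contact_force: [-0.6, 1.1, 4.4]
grip_width: 0.6
```

{"method": "carry_out", "body": {"rows": [[0,0,-0.5,0],[0,0,-1,0],[0,0,-1.3,0]]}}

```text
time: 16.63
tool_pos: [496.4, -123.3, 114.2]
tcp_rot: [-1.689, 1.545, -0.381]
contact_force: [-2.3, 1.4, 10.9]
grip_width: 0.3
```

{"method": "carry_out", "body": {"rows": [[0,0,-0.6,0],[0,0,-1.2,0],[0,0,-1.5,0]]}}

```text
time: 16.88
tool_pos: [496.7, -123.4, 114.1]
tcp_rot: [-1.689, 1.543, -0.382]
contact_force: [-3.1, 1.9, 14.9]
grip_width: 0.5
```

The stem top is firm at 15 N, giving only 0.1 mm, which is well above the roughly 7 N it took to slide. I'll retreat and hand in.

{"method": "carry_out", "body": {"rows": [[0,0,2,0],[0,0,8,0],[0,0,20,0],[0,0,40,0],[0,0,55,0],[0,0,60,0],[0,0,60,0],[0,0,60,0]]}}

```text
time: 17.55
tool_pos: [496.5, -123.3, 173.6]
tcp_rot: [-1.689, 1.544, -0.381]
contact_force: [0.4, 0.4, -0.3]
grip_width: 0.2
```

```bash
python3 - <<'E'
from h import *
wrist('w7');a=cv2.imread('pics/w7.png')[110:290,200:440]
cv2.imwrite('pics/c7.png',cv2.resize(a,None,fx=3,fy=3,interpolation=2))
E
```

```text
(no output)
```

View pics/c7.png

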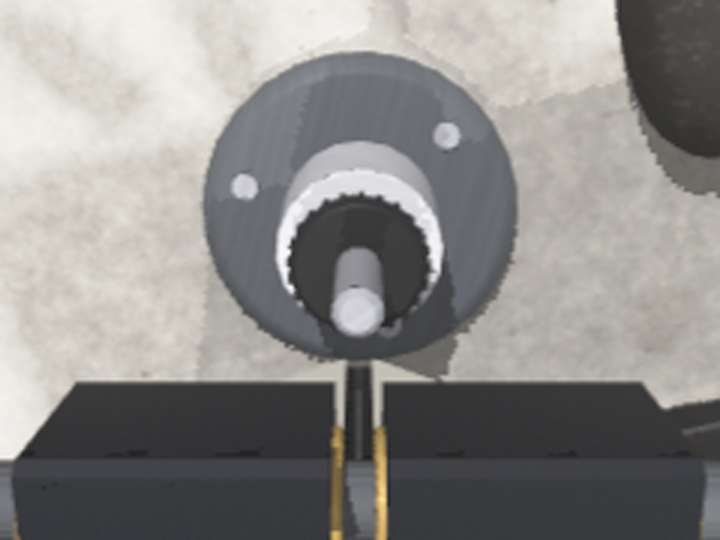

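The stem stands upright at crop (357,312) with the collar flat on the rim at (360,260), and the gripper is clear of it.

```bash
python3 -c "
from plant import *
print(close_job())"
```

```text
the job is handed in; nothing more can be done
None
```

The counter sign is set up and handed in at about 17.6 s of the 53 s allowed. The stem is fully home in the base and the collar sits on the rim.

- **Stem:** I took it from the rest and pushed it past the spring balls at about 11 N. It then slid on at 4–8 N until a firm stop at about 18 N, with the foot roughly 38 mm below the rim.
- **Collar:** I pressed it down with two fingertips at about 2–3 N of drag. At rim height the force rose to 7 N, which showed it had seated.
- **Force:** The highest reading at the end of any move was 17.8 N. I only read forces between moves, not during them.

**Last checks:**
- A 15 N push on the stem top moved it only 0.1 mm. The top read about 114 mm, against the 113.6 mm expected.
- The final picture shows the collar flat on the rim and the gripper clear.
- I noticed no contact with the mouse, the blue look-alike or the other things on the counter, though the last picture covers only the area round the base.

**Small disagreements:**
- The early collar position from the two fixed cameras was off by about 5 mm, so I used the wrist camera instead.
- The tool tilted by about 1.5° while pressing, with no visible effect on the result.

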